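# Roll a filter drier into the vee of a bench jig and clamp it

### The job

Roll the big filter drier along the jig's sloping deck and over the lip, so that it drops into the vee; do not lift it. Let go and let it settle square in the vee, then swing the clamp arm over and press it down gently until its sprung rubber foot grips the drier firmly without crushing it, and let go with the clamp still gripping. The foot's spindle is left at a different length each time, so feel for it; leave the other things on the counter alone.

Things in the scene. Friction and masses are not known exactly. Their poses are not given: they have to be found in the camera images.
- jig: Steel bench jig fixed to the counter, base 265 x 150 x 10 mm. Origin on the counter below the middle of the vee; x is the rolling direction (stop bar, deck, vee, hinge post), y along the vee, z up. The flat aluminium deck, 130 mm wide in y, rises gently in x from the stop bar (z 30 mm) to the lip (z 38 mm). Nothing stands above the deck: push the drier from behind, from over the stop bar.
- stop (a point): Middle of the upper inner edge of the stop bar at the deck's low end: x -137, z 40.6 mm in the jig's frame, 10 mm above the deck; the bar is 8 mm thick.
- lip (a point): Middle of the near lip of the vee, where the deck ends: x -26, z 38 mm in the jig's frame. From here the 90-degree steel vee, 90 mm long in y, goes down to its bottom at x 0, z 12 mm and up to its higher far edge at x 36, z 48 mm.
- vee (a point): Point of the jig at x 0, y 0, z 54.4 mm: where the middle of the drier's axis lies when it has settled in the vee. Axes as the jig's.
- hinge (a point): Middle of the clamp's hinge pin on the jig's post: x 60, z 115 mm in the jig's frame; the pin lies along the jig's y.
- drier: Filter drier: plain white steel cylinder 60 mm across, 110 mm long, a copper stub 12 mm across and 26 mm long at each end; 0.4 to 0.75 kg. Origin on its axis at mid-length, y along the axis. Starts on the deck against the stop bar, axis along the jig's y (origin x -116, z 62 mm in the jig's frame). Let go on the deck it rolls back to the stop. Pushing with over 25 N is too rough.
- clamp: Clamp arm, dark steel bar 16 x 12 mm. Origin on the hinge pin, y along it; the arm runs along its own -x to the knob. It starts upright, 91 to 105 degrees above level, and comes down over the vee towards the deck. The hinge is stiff: about 4 N at the knob moves it, it stays where left. 60 mm from the pin a spindle carries the round rubber foot, 20 mm across, facing the arm's -z.
- foot_axis (a point): Point on the arm's centre line, 60 mm from the pin, where the spindle passes. The foot's face is 24 to 38 mm below it (unknown), so the foot meets a settled drier with the arm within about 0.13 rad of level. The foot is sprung, 2.5 N per mm over 12 mm; 10 N on it is felt as nearly 5 N more at the knob. 3 N or more must stay on the drier after letting go (the hinge holds about 8 N), never over 20 N.
- clamp_knob (a point): Centre of the clamp arm's black ball knob, 22 mm across, 130 mm from the hinge pin. It can be pinched from above between fingers that close along the jig's y, and turns between them as the arm swings.
- flare_nut: Bystander, leave alone: round brass nut, 28 mm across, 16 mm high, standing on its flat side on the counter near the jig. Origin at the centre of its underside.
- capacitor: Bystander, leave alone: plain aluminium can 40 mm across and 65 mm high, upright near the jig. Origin at the centre of its underside.
- wrench: Bystander, leave alone: steel wrench 150 mm long, lying beyond the jig's stop bar. Origin at the centre of its underside.
- small_drier: Bystander, leave alone: small copper drier 38 mm across and 105 mm high, standing on end near the jig's hinge post. Origin at the centre of its underside.
- tape_roll: Bystander, leave alone: grey roll of tape 90 mm across, lying flat, to the left. Origin at the centre of its underside.
- screwdriver: Bystander, leave alone: screwdriver 190 mm long, lying to the right. Origin at the centre of its underside.
- flux_jar: Bystander, leave alone: white jar 52 mm across and 55 mm high, to the left. Origin at the centre of its underside.
- relay_carton: Bystander, leave alone: cardboard carton 70 x 60 x 50 mm, to the right. Origin at the centre of its underside.
Things that resemble listed ones, but are neither listed nor needed, are in the scene too. There is more than one size of the drier; the one meant has the size given above.

How it is judged (in metres and radians):
On the way:
1. the drier is rolled into the vee, settled, let go, with the clamp arm still up (x of drier in the frame of vee between -0.003 and 0.003 m and z of drier in the frame of vee between -0.003 and 0.003 m and angle between the y axis of drier and the y axis of jig, either way round below 0.06 rad and y of drier in the frame of vee between -0.035 and 0.035 m and linear speed of drier below 0.02 m/s and contact force between each of the fingers, clamp and drier below 0.3 N and z of clamp_knob in the frame of jig above 0.19 m), for 0.2 s.
At the end, for the whole second after the job is handed in: The drier lies settled in the vee (axis within 3 mm of site vee across and in height, within 35 mm along, within 0.06 rad of the vee's direction), at rest, and the clamp's foot, at rest, presses on it with 3 to 20 N (x of drier in the frame of vee between -0.003 and 0.003 m and z of drier in the frame of vee between -0.003 and 0.003 m and angle between the y axis of drier and the y axis of jig, either way round below 0.06 rad and y of drier in the frame of vee between -0.035 and 0.035 m and contact force between clamp and drier between 3 and 20 N and linear speed of drier below 0.01 m/s and angular speed of clamp below 0.05 rad/s); the robot touches nothing.
It fails at once if the clamp presses the drier with more than 20 N (contact force between clamp and drier above 20 N).
It fails at once if the clamp touches the drier before it lies settled in the vee (6 mm, 0.12 rad) (contact force between clamp and drier above 0.5 N and not (x of drier in the frame of vee between -0.006 and 0.006 m and z of drier in the frame of vee below 0.006 m and angle between the y axis of drier and the y axis of jig, either way round below 0.12 rad)).
It fails at once if the drier is lifted (its axis more than 85 mm above the counter; rolling it never goes over 69 mm) (height (world z) of drier above 0.085 m).
It fails at once if the fingers press the drier with more than 25 N (contact force between the fingers and drier above 25 N).
It fails at once if a bystander is moved by more than 30 mm (distance of any of flare_nut, capacitor, wrench, small_drier, tape_roll, screwdriver, flux_jar, relay_carton from where it was at the start of the episode above 0.03 m).
It also fails if it takes over 64 s, if anything falls off the work surface, if the arm or the gripper's body presses on something with over 40 N, if the wrist force passes 120 N, or if a joint passes its speed limit or range.

### The arm

A 6-joint arm with a two-finger parallel gripper is mounted at the origin on the work surface. World frame = base frame: x ahead of the robot, y to its left, z up, the work surface at z = 0. Lengths are in mm, angles in degrees, forces in N, time in s.
With the tool pointing down it reaches from about 350 to 775 mm from the base axis. Payload 5.5 kg.
Tool frame: the origin (TCP) lies midway between the tips of the shut fingers; the grasp point (between the pads) lies 19 mm behind it (r.grip_point_offset is the distance from the TCP to the grasp point, in mm); y points along the fingers, z is the direction in which the jaws open and shut, and the axes are right-handed (so a half turn about y gives the same grasp; the last joint's range is limited). The gripper opens to 85 mm and grips with 20 to 120 N. Pads are 22 mm wide; open, the fingers measure 114 mm over their backs; the gripper's body (76 mm by 85 mm) begins 54 mm behind the grasp point. The pads swing forward as they close: fully open they stand 13 mm farther back than shut.
Start: joints at [55.543, 17.945, 2.641, 74.691, 0, 82.002], TCP at [256.227, 514.8, 231.323] pointing down, gripper open.
Joint ranges: [-158.12, 158.12], [-49.38, 96.58], [-58.88, 72.47], [-126.05, 133.96], [-84.25, 85.87], [-180, 180]. Speed limits (degrees/s): [147.25, 147.25, 180, 180, 180, 180].

### API

Orientations are given as a 3x3 rotation matrix whose columns are the frame's x, y, z axes.
In Python, from bench import r gives the robot as it stands. The module is installed in compiled form; this text tells all that it offers. Calls block until the motion is done:
- r.reach(position, orientation): joint-space move of the TCP to a pose.
- r.move_straight(position, rot=None, v=150): straight line of the TCP; rot=None keeps the orientation; v is the mean speed in mm/s.
- r.move_j(angles): joint-space move.
- r.command_gripper(opening, grip_force=None): finger opening in mm; grip_force is the grip in N (None keeps the last); returns when the fingers have stopped.
- r.hold(seconds).
- r.inverse_kinematics(position, orientation): joint angles nearest the present ones, or None.
- r.get_obs(): the state.
- r.grab_frame(name): name is "scene" or "top"; returns a dict with "pixels" (384x512x3 uint8, red, green, blue), "vertical_fov" (degrees; the focal length in pixels is half the picture's height over the tangent of half this angle, whatever the lens; pixels are square), "cx", "cy" (the principal point, pixels), "rvec" (rotation vector, rad) and "tvec" (3), from world to camera coordinates, as OpenCV has them. Camera axes: x right, y down, z forward; pixel columns grow to the right and rows downward; lengths in mm; the calibration is good to about 2 mm. A picture is of the moment at which its call begins. There is no depth.
A pose or a line that the arm cannot do raises r.Unreachable and nothing moves.
- r.sign_off(): hands the job in, once; it reports no verdict.
The state is a dict: "t": time; "qpos": joint angles; "qd": joint speeds; "tau": joint torques, N m; "tool_pos": TCP position; "ee_rot": TCP orientation; "contact_force": force on the tool from outside, world axes, zero at the start; "torque": the same for the moment, N m; "grip_width": finger opening in mm.
Only numpy, scipy, OpenCV 4.12 (cv2) and the standard library are available. Lean on these libraries where they do the work, as an engineer would, in place of code of your own. Each camera call takes 0.05 s, during which the arm holds its last target.

## Working session

There is one attempt and no reset: what is moved stays moved. The work goes in short steps, each a Python script; the robot and the scene stay as the last script left them, time stands still between calls to the robot, and variables do not carry over. Pictures are saved under pics/ and viewed, and the job is handed in when it is done.

```bash
mkdir -p pics
python3 - <<'E'
from bench import r
import cv2
for n in ("scene","top"):
    f=r.grab_frame(n); cv2.imwrite(f"pics/{n}0.png",cv2.resize(f["pixels"][:,:,::-1],(800,600),interpolation=cv2.INTER_CUBIC))
    print(n,f["vertical_fov"],f["cx"],f["cy"],f["rvec"],f["tvec"])
o=r.get_obs();print(o["t"],o["ee_rot"],o["grip_width"],r.grip_point_offset)
E
```

```text
scene 46.30426793822514 258.68586738973033 202.30504495588067 [ 2.37461153  0.99288773 -0.30156007] [-345.09128223 -203.91293939 1723.91525787]
top 53.877308303334935 253.470151044442 190.97748416049424 [ 2.14796754 -2.09792045  0.18710446] [   7.02965868  524.36369099 1518.29571806]
0.1 [[ 8.95255803e-01 -8.85977942e-04  4.45551638e-01]
 [-4.45552476e-01 -1.34005162e-03  8.95254822e-01]
 [-1.96113830e-04 -9.99998710e-01 -1.59443866e-03]] 85.56443552365435 18.700000000000003
```

```bash
ls . pics
```

```text
.:
pics

pics:
scene0.png
top0.png
```

View pics/scene0.png

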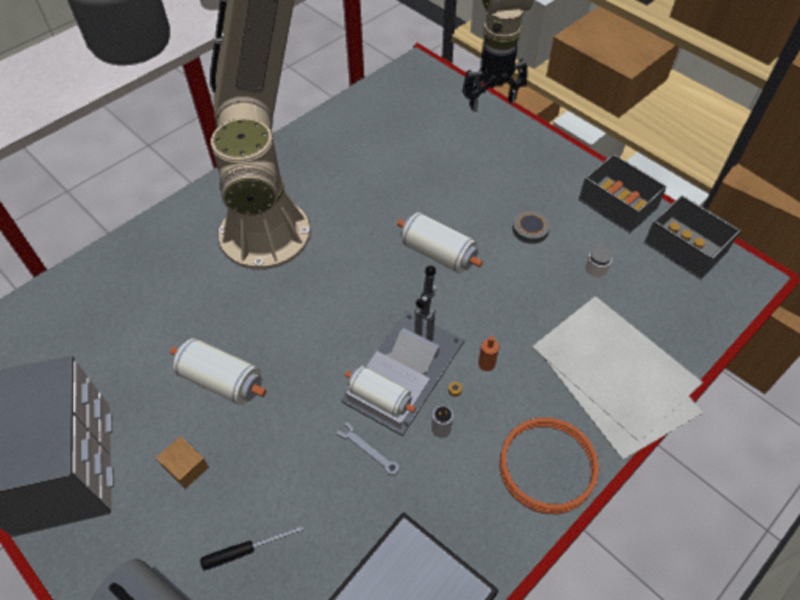

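View pics/top0.png

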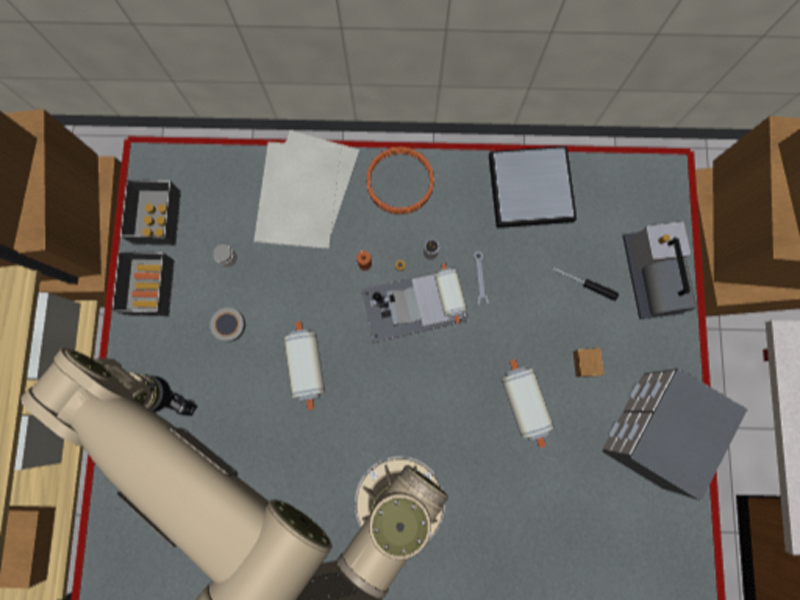

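The jig is around (415,300) in the top picture and (405,370) in the scene one. The drier sits on the deck at its low end, away from the hinge post, and the clamp is upright. I'll zoom in.

```bash
cat > h.py <<'E'
import numpy as np, cv2
from bench import r
def cam(f):
    fl=192/np.tan(np.radians(f["vertical_fov"]/2))
    K=np.array([[fl,0,f["cx"]],[0,fl,f["cy"]],[0,0,1.]])
    return K,np.array(f["rvec"],float),np.array(f["tvec"],float)
def ray(f,uv):
    K,rv,t=cam(f);R=cv2.Rodrigues(rv)[0]
    d=R.T@np.linalg.inv(K)@np.array([uv[0],uv[1],1.]);return -R.T@t,d
def onz(f,uv,z):
    c,d=ray(f,uv);return c+d*(z-c[2])/d[2]
def proj(f,P):
    K,rv,t=cam(f);return cv2.projectPoints(np.atleast_2d(np.array(P,float)),rv,t,K,None)[0][:,0]
E
python3 - <<'E'
from h import *
for n,(u,v,w,h) in (("scene",(205,155,120,130)),("top",(220,140,100,80))):
    f=r.grab_frame(n); np.savez(f"{n}.npz",**f)
    c=f["pixels"][v:v+h,u:u+w,::-1]; s=600//h if w/h<1.3 else 800//w
    s=min(600//h,800//w)
    cv2.imwrite(f"pics/{n}z.png",cv2.resize(c,None,fx=s,fy=s,interpolation=cv2.INTER_CUBIC)); print(n,s)
E
```

```text
scene 4
top 7
```

View pics/scenez.png

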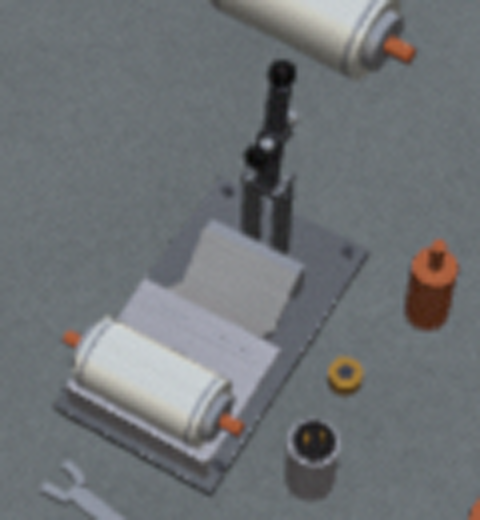

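View pics/topz.png

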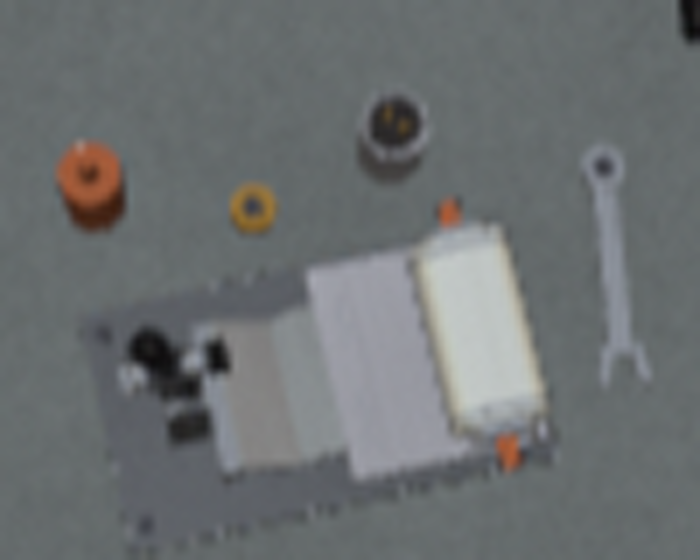

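Run:
```python
from h import *
from scipy.optimize import least_squares
S=dict(np.load("scene.npz"));T=dict(np.load("top.npz"))
s=lambda a:(205+(a[0]+.5)/4-.5,155+(a[1]+.5)/4-.5)
t=lambda a:(220+(a[0]+.5)/7-.5,140+(a[1]+.5)/7-.5)
pts=[(T,t((308,268)),(-26,-65,38)),(T,t((353,478)),(-26,65,38)),(T,t((450,202)),(-116,-81,62)),(T,t((510,470)),(-116,81,62)),
(S,s((150,282)),(-26,65,38)),(S,s((279,350)),(-26,-65,38)),(S,s((66,338)),(-116,81,62)),(S,s((242,427)),(-116,-81,62)),
(S,s((212,222)),(36,45,48)),(S,s((303,266)),(36,-45,48))]
def W(p,q):
    c,sn=np.cos(p[2]),np.sin(p[2]);return np.array([p[0]+c*q[0]-sn*q[1],p[1]+sn*q[0]+c*q[1],q[2]])
def res(p): return np.concatenate([proj(f,W(p,q))[0]-uv for f,uv,q in pts])
o=least_squares(res,[500,0,1.5],x_scale=[100,100,1],loss='soft_l1')
print(o.x,np.degrees(o.x[2]));print(res(o.x).reshape(-1,2).round(2))
for sub in (pts[:4],pts[4:]):
    pp=pts;pts=sub;q=least_squares(res,o.x,x_scale=[100,100,1]);print(q.x);pts=pp
p=o.x
# knob angle
from math import *
for f,uv in ((S,s((282,73))),(T,t((152,350)))):
    for a in range(88,110,3):
        A=radians(a);k=W(p,(60-130*cos(A),0,115+130*sin(A)));print(a,(proj(f,k)[0]-uv).round(1),end=' ')
    print()
for n,uv,z in (("smalldr",t((90,172)),105),("cap",t((393,122)),65),("nut",t((253,208)),16),("wr1",t((604,165)),5),("wr2",t((625,375)),5)):
    w=onz(T,uv,z);c,sn=cos(p[2]),sin(p[2]);d=w[:2]-p[:2];print(n,w.round(),(c*d[0]+sn*d[1],-sn*d[0]+c*d[1]))
np.save("jig.npy",p)
```

```text
[513.93061524  -7.43236123   1.8068692 ] 103.5259793674495
[[-0.97 -0.1 ]
 [-0.65 -0.1 ]
 [-0.8  -0.08]
 [-0.45 -0.58]
 [-0.88 -1.19]
 [ 0.54 -0.06]
 [ 0.32 -0.93]
 [-0.36  1.01]
 [-1.39  1.55]
 [-0.99  2.65]]
[513.81820686 -10.23201422   1.79639994]
[513.21537995  -5.22657569   1.81868023]
88 [-2.8  4.9] 91 [-1.6  3.4] 94 [-0.4  1.9] 97 [0.7 0.5] 100 [ 1.8 -0.8] 103 [ 2.9 -2. ] 106 [ 4.  -3.1] 109 [ 5.  -4.1] 
88 [ 4.3 -2.4] 91 [ 2.5 -2. ] 94 [ 0.6 -1.6] 97 [-1.2 -1.1] 100 [-3.  -0.7] 103 [-4.8 -0.2] 106 [-6.5  0.2] 109 [-8.2  0.7] 
smalldr [622. 107. 105.] (np.float64(85.65337494874342), np.float64(-131.68763911324547))
cap [667. -70.  65.] (np.float64(-96.62198799230362), np.float64(-134.19358286366432))
nut [624.  12.  16.] (np.float64(-6.636289633180759), np.float64(-112.07891371074088))
wr1 [ 659. -203.    5.] (np.float64(-224.55182536386246), np.float64(-95.5481212897993))
wr2 [ 528. -216.    5.] (np.float64(-206.0936523157243), np.float64(35.05123422668432))
```

```bash
cat >> h.py <<'E'
import os
p=np.load("jig.npy") if os.path.exists("jig.npy") else None
def W(q):
    c,s=np.cos(p[2]),np.sin(p[2]);return np.array([p[0]+c*q[0]-s*q[1],p[1]+s*q[0]+c*q[1],q[2]])
def J(w):
    c,s=np.cos(p[2]),np.sin(p[2]);d=np.array(w)[:2]-p[:2];return np.array([c*d[0]+s*d[1],-s*d[0]+c*d[1],w[2]])
def Jf(F):
    c,s=np.cos(p[2]),np.sin(p[2]);return np.array([c*F[0]+s*F[1],-s*F[0]+c*F[1],F[2]])
def Rt(sgn=1,tilt=0):
    # tool z along sgn*jig y, tool y down, tilted
    z=sgn*np.array([-np.sin(p[2]),np.cos(p[2]),0]);x0=np.array([np.cos(p[2]),np.sin(p[2]),0])
    y=-np.array([0,0,1.])*np.cos(tilt)+x0*np.sin(tilt)
    return np.column_stack([np.cross(y,z),y,z])
def st(): 
    o=r.get_obs();return round(o["t"],2),J(o["tool_pos"]).round(1),Jf(o["contact_force"]).round(2),round(o["grip_width"],1)
def shot(tag,n="scene",box=(205,155,120,130),s=4):
    f=r.grab_frame(n);u,v,w,h=box
    cv2.imwrite(f"pics/{tag}.png",cv2.resize(f["pixels"][v:v+h,u:u+w,::-1],None,fx=s,fy=s,interpolation=cv2.INTER_CUBIC));np.savez(f"{tag}.npz",**f)
E
python3 - <<'E'
from h import *
for s in (1,-1):
    for q in ((-172,0,150),(-172,0,44),(-50,0,50),(60-130,0,120),(0,0,240),(70,0,235),(70,0,330),(-172,0,320)):
        a=r.inverse_kinematics(W(q),Rt(s));print(s,q,None if a is None else np.round(a))
E
```

```text
1 (-172, 0, 150) [ -25.   21.   -5.   64.    0. -129.]
1 (-172, 0, 44) [ -25.   26.  -14.   51.    0. -129.]
1 (-50, 0, 50) [ -15.   20.  -21.   49.    0. -118.]
1 (-70, 0, 120) [ -17.   17.  -15.   58.    0. -120.]
1 (0, 0, 240) [ -10.   11.   -5.   74.    0. -113.]
1 (70, 0, 235) [  -2.   10.   -8.   73.    0. -106.]
1 (70, 0, 330) [  -2.    9.    5.   86.    0. -106.]
1 (-172, 0, 320) [ -25.   18.   16.   87.    0. -129.]
-1 (-172, 0, 150) [-25.  21.  -5.  64.   0.  51.]
-1 (-172, 0, 44) [-25.  26. -14.  51.   0.  51.]
-1 (-50, 0, 50) [-15.  20. -21.  49.   0.  62.]
-1 (-70, 0, 120) [-17.  17. -15.  58.   0.  60.]
-1 (0, 0, 240) [-10.  11.  -5.  74.   0.  67.]
-1 (70, 0, 235) [-2. 10. -8. 73.  0. 74.]
-1 (70, 0, 330) [-2.  9.  5. 86.  0. 74.]
-1 (-172, 0, 320) [-25.  18.  16.  87.   0.  51.]
```

Run:
```python
from h import *
r.move_straight([256,514,330],v=250)
r.reach(W((-180,0,320)),Rt(-1))
r.command_gripper(60)
r.move_straight(W((-180,0,110)),v=250)
r.move_straight(W((-180,0,50)),v=120)
print(st()); shot("a1"); shot("a2","top",(220,140,100,80),7)
```

```text
(5.43, array([-180.4,   -0.6,   50.9]), array([ 0.82,  0.04, -0.3 ]), 60.3)
```

View pics/a1.png

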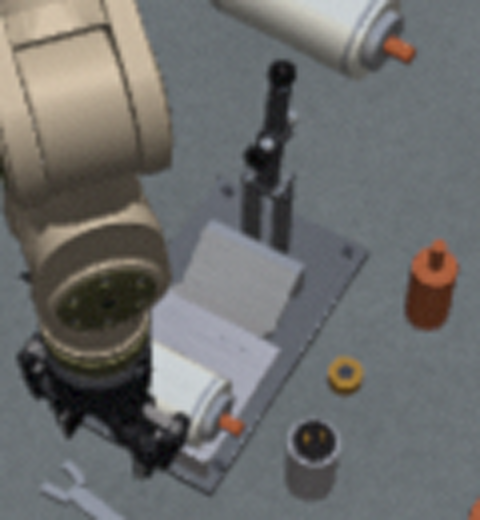

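View pics/a2.png

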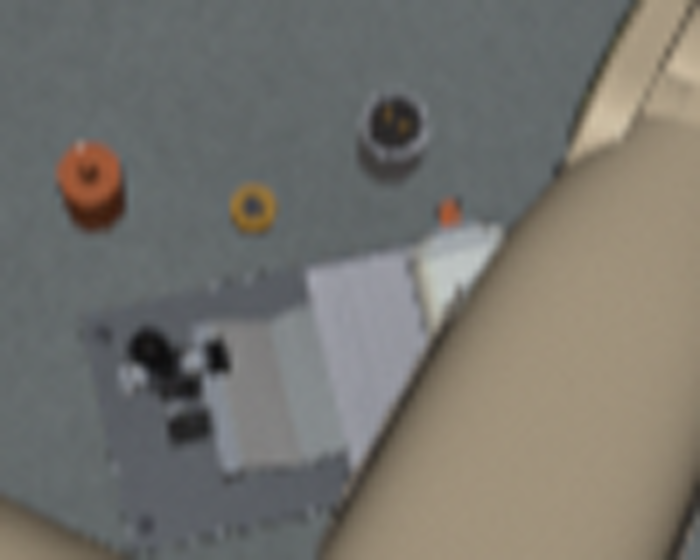

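The fingers are behind the drier and clear of the stop bar. I'll push in short steps and watch the force.

Run:
```python
from h import *
x=-180; zt=48
while x<-100:
    x+=6; r.move_straight(W((x,0,zt+max(0,(x+157))*.07)),v=40)
    s=st(); print(s[0],s[1][0],s[2])
    if np.linalg.norm(s[2])>12: print("STOP");break
```

```text
5.84 -173.6 [ 0.53 -0.58  0.89]
6.14 -167.6 [-0.2  -0.42 -0.15]
6.44 -161.7 [-0.58  0.43  0.23]
6.74 -155.6 [-0.94  0.46 -1.43]
7.04 -149.6 [ 0.61 -0.51  0.38]
7.34 -143.3 [ 0.58 -0.98 -0.62]
7.64 -137.3 [-0.45 -0.01 -1.37]
7.94 -131.3 [-0.2  -0.99 -0.15]
8.24 -125.3 [0.17 0.81 1.04]
8.54 -119.4 [ 0.68 -0.31 -1.25]
8.84 -113.3 [-0.22  0.86  0.  ]
9.14 -107.4 [-0.76  0.54  0.98]
9.44 -101.4 [ 0.82 -0.1  -0.67]
9.74 -95.4 [-0.51 -0.26 -0.28]
```

Small forces, within noise as expected for rolling on a 4° slope. I'll check it is still square.

Run:
```python
from h import *
shot("b1"); shot("b2","top",(220,140,100,80),7);print(st())
```

```text
(9.84, array([-95.7,   0.2,  52. ]), array([-0.24, -0.48, -0.37]), 60.3)
```

View pics/b1.png

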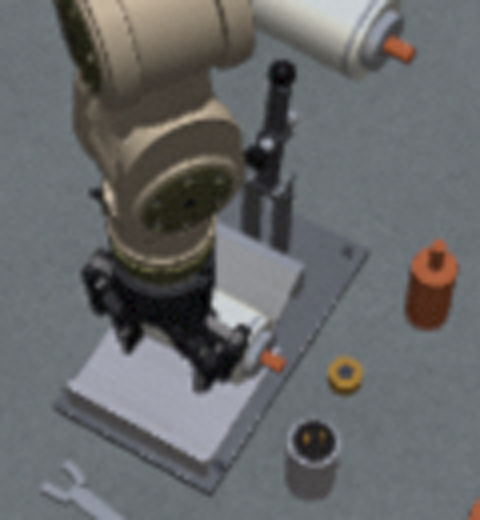

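View pics/b2.png

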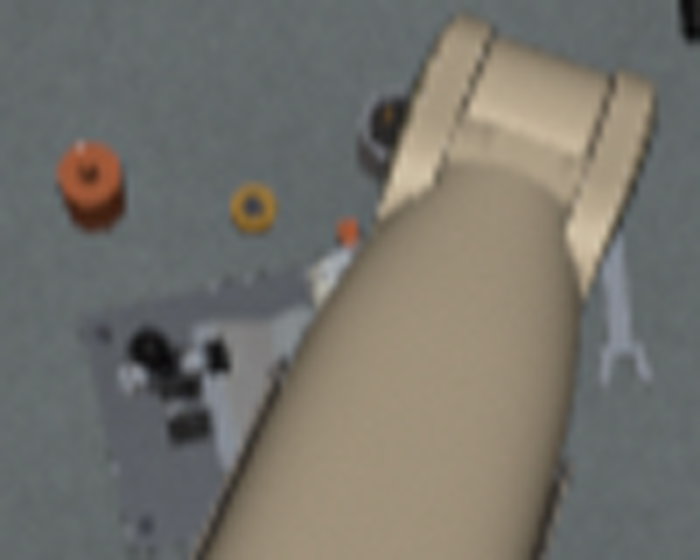

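Run:
```python
from h import *
x=-95.5; zt=48
while x<-54:
    x+=4; r.move_straight(W((x,0,min(zt+max(0,(x+157))*.07,55))),v=25)
    s=st(); print(s[0],s[1][0],s[2])
    if np.linalg.norm(s[2])>12: print("STOP");break
shot("c1")
```

```text
10.18 -91.3 [-0.99 -0.56  0.68]
10.48 -87.4 [-1.32  0.28  1.14]
10.79 -82.9 [-0.86 -0.2   0.11]
11.1 -79.0 [-0.38 -0.56  0.63]
11.41 -75.0 [-1.24  0.48  0.5 ]
11.72 -71.1 [-0.67  0.53 -0.66]
12.03 -66.8 [-0.16  0.02 -0.18]
12.33 -63.1 [-0.01 -0.4   0.15]
12.64 -59.3 [ 0.11 -0.92  0.24]
12.95 -55.3 [-0.08 -0.02  0.1 ]
13.26 -51.3 [ 0.29 -0.42  0.7 ]
```

View pics/c1.png

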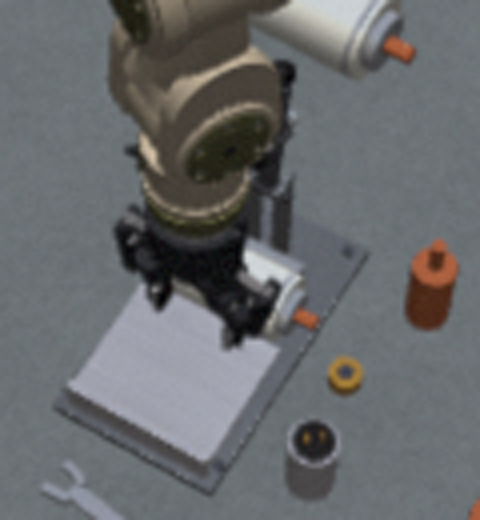

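It seems to have dropped in. I'll back off so I can see it.

Run:
```python
from h import *
r.move_straight(W((-120,0,60)),v=100)
r.move_straight(W((-190,0,280)),v=250)
print(st());shot("d1"); shot("d2","top",(220,140,100,80),7)
```

```text
(15.22, array([-189.1,    0.4,  278.7]), array([-0.21,  0.38, -0.36]), 60.0)
```

View pics/d1.png

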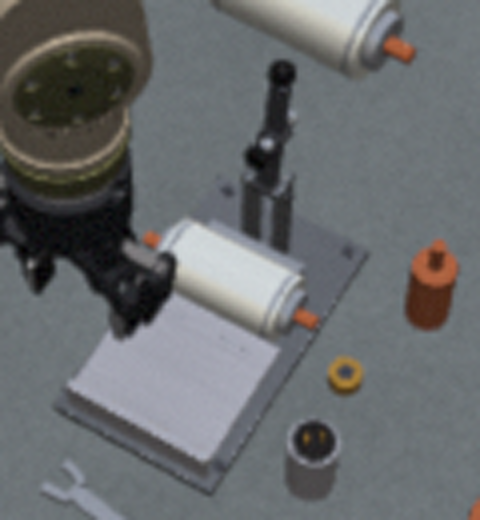

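View pics/d2.png

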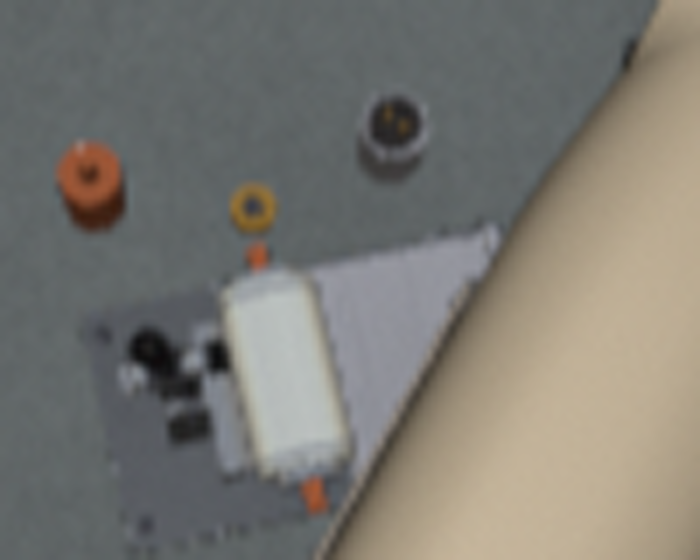

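The drier has settled in the vee and lies parallel to its starting direction. Stub tips are at (146,238) and (318,322) in the scene crop, and (258,245) and (318,513) in the top crop. Next I'll refine the jig and knob positions.

Run:
```python
from h import *
from scipy.optimize import least_squares
S=dict(np.load("d1.npz"));T=dict(np.load("d2.npz"))
s=lambda a:(205+(a[0]+.5)/4-.5,155+(a[1]+.5)/4-.5)
t=lambda a:(220+(a[0]+.5)/7-.5,140+(a[1]+.5)/7-.5)
def tri(a,b):
    c1,d1=ray(S,s(a));c2,d2=ray(T,t(b));d1/=np.linalg.norm(d1);d2/=np.linalg.norm(d2)
    k=np.linalg.lstsq(np.column_stack([d1,-d2]),c2-c1,rcond=None)[0]
    P,Q=c1+k[0]*d1,c2+k[1]*d2;return (P+Q)/2,np.linalg.norm(P-Q)
A,e=tri((318,322),(258,245));B,e2=tri((146,238),(318,513))
print(A.round(1),e,J(A).round(1));print(B.round(1),e2,J(B).round(1));d=B-A;print(np.linalg.norm(d),np.degrees(np.arctan2(d[1],d[0]))+90+0)
for n,f,m in (("S",S,s),("T",T,t)):
    print(n,(proj(f,[W((0,-81,54.4)),W((0,81,54.4))])).round(1), m((318,322) if n=="S" else (258,245)),m((146,238) if n=="S" else (318,513)))
K,e=tri((282,73),(152,350));print("knob",K,e,J(K).round(1))
K,e=tri((282,73),(145,347));print("knob",K,e,J(K).round(1))
# knob dark centroid
for n,f,(u,v,w,h) in (("S",S,(268,165,14,14)),("T",T,(234,184,14,12))):
    g=f["pixels"][v:v+h,u:u+w].max(2).astype(int);print(n);print(g)
```

```text
[592.9  10.6  59.7] 4.837083827183861 [ -0.9 -80.9  59.7]
[434.3 -28.7  52. ] 3.068510668997393 [-2.1 82.4 52. ]
163.5037038868353 -76.06886543567404
S [[283.5 235.9]
 [241.3 213.5]] (284.125, 235.125) (241.125, 214.125)
T [[255.8 174.5]
 [264.1 212.3]] (256.42857142857144, 174.57142857142856) (265.0, 212.85714285714286)
knob [493.08696948  63.48879529 245.68782907] 4.140324512654639 [ 73.8   3.7 245.7]
knob [493.57520916  65.70009051 244.71372166] 0.3615366934358757 [ 75.9   2.7 244.7]
S
[[111 116 111 114 114 116 110  98  90  89  87  96  98 105]
 [116 111 114 115 118 117 119 118 108  95  87  86  87  93]
 [117 113 113 117 116 114 116 115 114 112 103  91  88  89]
 [116 112 115 122 117 115 114 118 116 117 113 114 105  94]
 [113 116 114 118 117 111 105 104 106 109 114 116 117 113]
 [117 118 117 119 109  77  53  48  52  75 102 115 116 117]
 [121 119 118 115  78  39  25  39  29  33  65 107 116 114]
 [116 121 120 110  61  22  29  42  36  30  47 106 117 120]
 [115 116 117  95  50  25  17  33  25  16  36 106 119 117]
 [119 117 117 100  51  17  14  20  18  19  42 105 116 119]
 [117 118 121 11
[... 231 characters left out ...]
4  98  98  96  93  94  95  94  94  95  95  95  95]
 [ 95  93  96  94  94  95  93  94  95  93  95  95  95  98]
 [ 83  87  96  94  95  91  77  79  84  95  96  95  96 108]
 [ 70  73  94  96  93  68  44  42  55  79  94  95  96 113]
 [ 79  72  94  94  76  28  20  26  25  48  82  92  96 114]
 [ 90  86  95  93  57  22  28  32  17  25  59  73  85 106]
 [ 94  94  94  92  56  18  21  27  18  16  34  51  94 130]
 [ 95  94  93  91  76  44  22  15  16  15  24  58 123 149]
 [ 95  94  97 120 110 117  76  31  19  21  23  58 115 123]
 [ 94  93 100 135 125 146 121  59  37  27  28  48  70  75]
 [ 95  93  99 126 132 121 116  67  52  40  40  43  40  36]
 [ 95  95  97 113 122  89  92  66  57  40  38  35  30  25]]
```

Run:
```python
from h import *
r.move_straight(W((-60,0,340)),v=300)
r.move_straight(W((74,1,340)),v=250)
r.move_straight(W((74,1,226)),v=150)
print(st())
r.command_gripper(34,20); print(st()); shot("e1"); shot("e2","top",(220,140,100,80),7)
```

```text
(17.53, array([ 73.3,   0.5, 226.8]), array([ 0.12,  0.28, -1.08]), 59.7)
(17.9, array([ 74. ,   0.8, 226.5]), array([ 0.54, -0.26,  0.05]), 34.4)
```

View pics/e1.png

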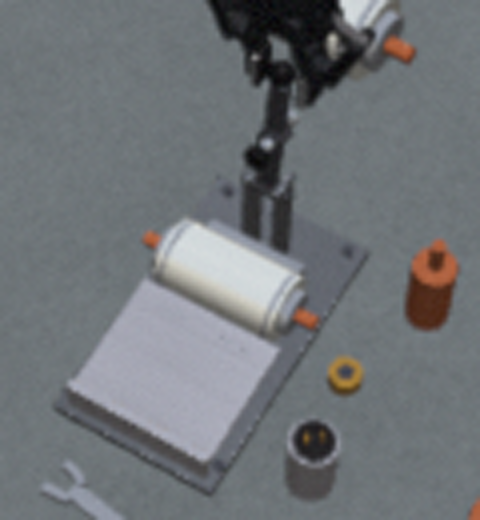

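View pics/e2.png

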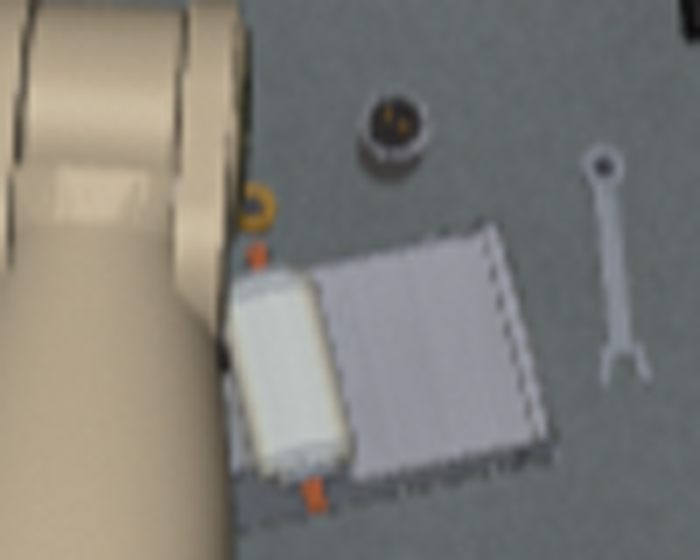

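The knob at (282,73) is between the fingertips at about (257,75) and (310,98). I'll close on it.

Run:
```python
from h import *
r.command_gripper(25,20); print(st())
r.command_gripper(15,20); print(st()); r.hold(.1); print(st())
```

```text
(18.26, array([ 74.1,   1.3, 226. ]), array([1.22, 1.14, 0.48]), 24.8)
(18.48, array([ 74.1,   2.9, 226.1]), array([-0.69,  6.56,  6.12]), 20.6)
(18.57, array([ 74.1,   2.9, 226.2]), array([0.23, 6.41, 6.1 ]), 20.8)
```

```bash
cat >> h.py <<'E'
def K(a,y=3.5,dz=-19,rad=130):
    A=np.radians(a);return W((60-rad*np.cos(A),y,115+rad*np.sin(A)+dz))
E
python3 - <<'E'
from h import *
r.move_straight(W((74,3.5,225)),v=40); print(st())
for a in (92,88,82):
    r.move_straight(K(a),v=60); s=st(); print(a,s)
    if np.linalg.norm(s[2])>25: break
E
```

```text
(18.82, array([ 74. ,   3. , 226.2]), array([0.66, 1.64, 6.53]), 19.9)
92 (19.13, array([ 64.7,   2.9, 227. ]), array([ 1.35, -0.28,  6.32]), 20.4)
88 (19.43, array([ 55.5,   2.7, 226.9]), array([1.88, 0.29, 4.62]), 20.4)
82 (19.81, array([ 41.6,   2.5, 225.6]), array([ 0.42, -1.98,  4.41]), 20.4)
```

Run:
```python
from h import *
shot("f1")
```

```text
(no output)
```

View pics/f1.png

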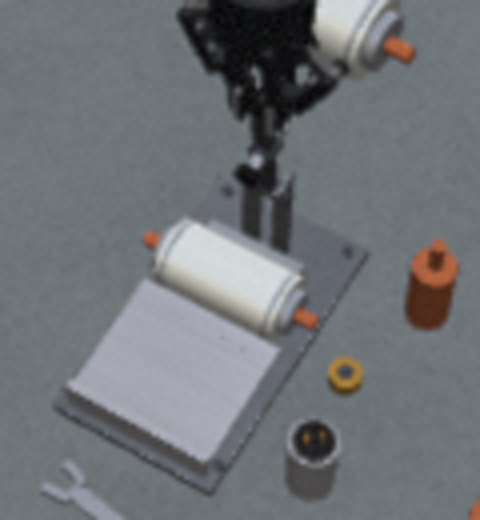

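The foot has moved from (258,155) to (243,177), so the arm is following. I'll continue down to about 18° above level, which is clear of contact.

Run:
```python
from h import *
for a in (74,66,58,50,42,35,28,22,18):
    r.move_straight(K(a,3),v=70); s=st(); print(a,s)
    if np.linalg.norm(s[2])>25: break
shot("g1"); shot("g2","top",(220,140,100,80),7)
```

```text
74 (20.27, array([ 23.4,   2.3, 221.6]), array([-1.15, -1.31,  4.48]), 20.4)
66 (20.68, array([  6.3,   2.1, 215.2]), array([-4.12, -1.98,  3.22]), 20.0)
58 (21.08, array([ -9.7,   1.9, 206.6]), array([-3.95, -4.16,  2.13]), 20.2)
50 (21.49, array([-24.5,   1.7, 195.9]), array([-3.93, -5.04,  1.43]), 20.2)
42 (21.9, array([-37.7,   1.5, 183.1]), array([-4.62, -5.39,  0.12]), 20.3)
35 (22.27, array([-47.7,   1.4, 170.6]), array([-5.46, -6.57, -1.1 ]), 20.4)
28 (22.65, array([-56. ,   1.2, 157. ]), array([-5.22, -6.76, -1.74]), 20.0)
22 (22.99, array([-61.8,   1.2, 144.6]), array([-5.74, -6.98, -1.69]), 20.2)
18 (23.27, array([-64.9,   1.1, 136.1]), array([-5.16, -7.05, -2.74]), 19.8)
```

View pics/g1.png

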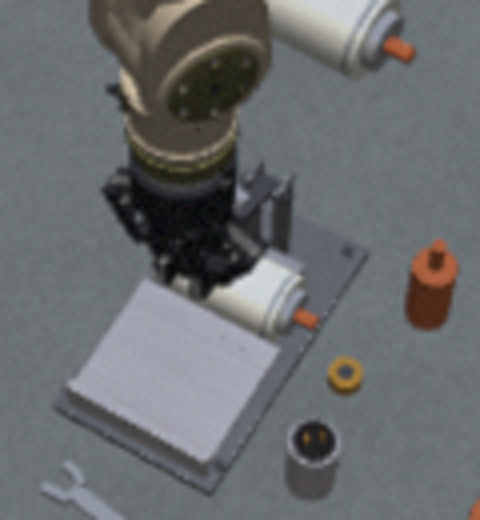

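Now I'll release, look, and then press with the closed fingertips from above for a clean vertical feel.

Run:
```python
from h import *
r.command_gripper(50,20)
r.move_straight(W((-66,0.5,200)),v=200)
r.command_gripper(0,20)
s=st();print(s);shot("i1")
r.move_straight(W((-66,0.5,180)),v=60)
F=[st()[2] for i in range(10)];print(st(),np.mean(F,0),np.std(F,0))
```

```text
(24.77, array([-65.9,   0.6, 199.7]), array([ 0.41, -0.38, -0.43]), -0.0)
(25.3, array([-65.8,   0.9, 179.4]), array([-0.37, -0.02, -0.07]), 0.0) [-0.37 -0.02 -0.07] [5.55111512e-17 3.46944695e-18 1.38777878e-17]
```

View pics/i1.png

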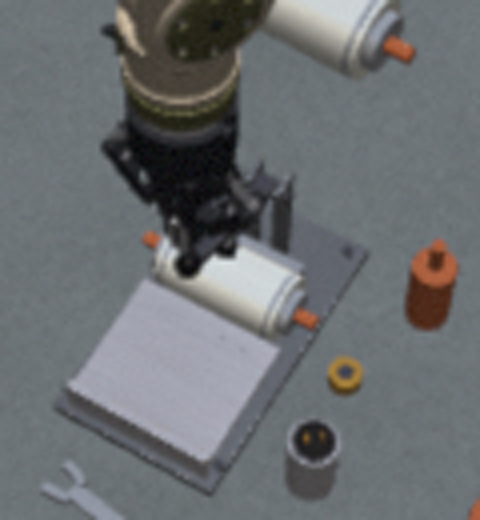

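Run:
```python
from h import *
f=dict(np.load("i1.npz"));m=(205+(187.5)/4-.5,155+264.5/4-.5)
for a in (14,16,18,20):print(a,proj(f,K(a,0.5,0))[0]-m)
z=170;log=[]
def rd(n=6):
    F=[]
    for i in range(n): r.hold(.02);o=r.get_obs();F.append(Jf(o["contact_force"]))
    return np.mean(F,0),J(o["tool_pos"]),o["t"]
while z>146:
    z-=4;r.move_straight(W((-66 if z>155 else -68,0.5,z)),v=30)
    F,q,t=rd(4);print(round(t,2),z,q.round(1),F.round(2));log.append((q[2],*F))
    if F[2]>8:break
np.save("log.npy",log)
```

```text
14 [-0.58048016  3.85305858]
16 [-0.38997722  2.81853752]
18 [-0.17151647  1.75048451]
20 [0.07476438 0.65024759]
25.98 166 [-66.    0.3 166.2] [-2.34 -0.78  2.85]
26.33 162 [-65.8   0.5 161.9] [-1.34 -0.79  2.69]
26.68 158 [-65.6   0.8 157.7] [-1.48 -0.53  1.42]
27.05 154 [-67.6   1.1 153.3] [-0.12 -0.03 -0.1 ]
27.4 150 [-67.8   0.6 149.8] [-0.13 -0.05  0.17]
27.75 146 [-67.8   0.5 145.9] [-0.43 -0.12  1.02]
```

Run:
```python
from h import *
shot("j1");shot("j2","top",(220,140,100,80),7)
```

```text
(no output)
```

View pics/j1.png

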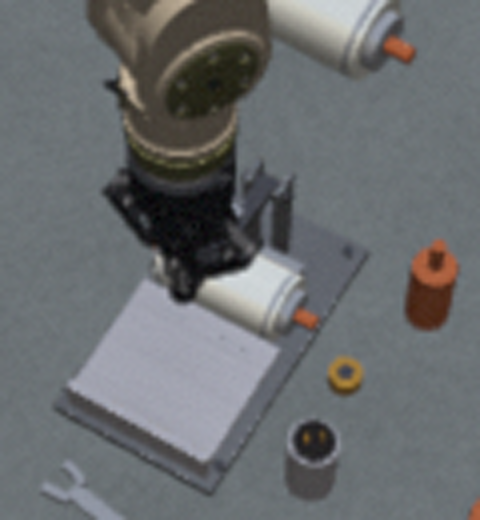

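View pics/j2.png

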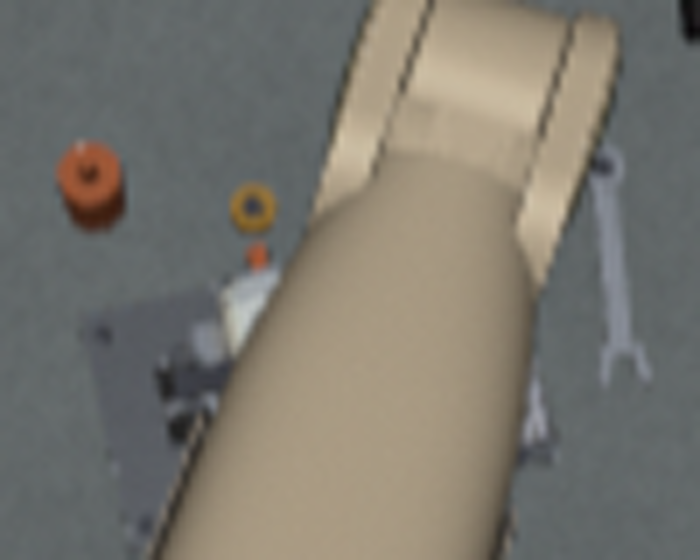

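Run:
```python
from h import *
f=dict(np.load("j1.npz"))
c=lambda P:[((u+.5-205)*4-.5,(v+.5-155)*4-.5) for u,v in proj(f,P)]
print("tip",c([r.get_obs()["tool_pos"]]))
for a in (18,14,12,10,8,6,0):print(a,np.round(c([K(a,0.5,0)]),1))
u=dict(np.load("i1.npz"))
shot("j3","scene",(235,205,60,50),12)
```

```text
tip [(np.float64(183.52662380244078), np.float64(281.40324860900864))]
18 [[186.3 271. ]]
14 [[184.7 279.4]]
12 [[184.  283.4]]
10 [[183.5 287.3]]
8 [[183.1 291. ]]
6 [[182.8 294.5]]
0 [[182.5 304.2]]
```

View pics/j3.png

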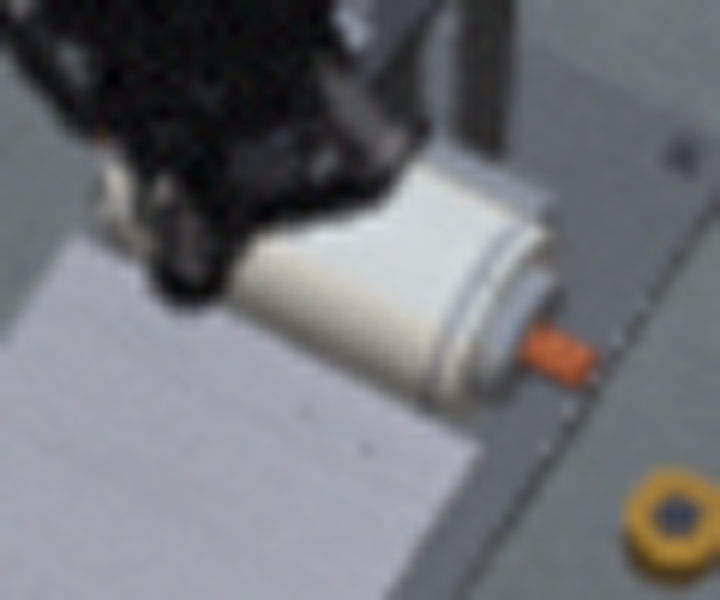

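```bash
cat >> h.py <<'E'
def rd(n=5):
    F=[]
    for i in range(n): r.hold(.02);o=r.get_obs();F.append(Jf(o["contact_force"]))
    return np.mean(F,0),J(o["tool_pos"]),o["t"]
E
python3 - <<'E'
from h import *
z=146;log=[]
while z>130:
    z-=2;r.move_straight(W((-68.5,0.5,z)),v=8)
    F,q,t=rd();print(round(t,2),z,q.round(1),F.round(2));log.append((q[2],*F))
    if F[2]>6:break
E
```

```text
28.39 144 [-68.3   0.5 144. ] [1.41 0.12 1.83]
28.88 142 [-68.7   0.5 142. ] [-0.59  0.2   1.8 ]
29.36 140 [-68.7   0.5 140. ] [-2.02  0.15  2.39]
29.84 138 [-68.5   0.4 138. ] [-2.39 -0.38  2.66]
30.32 136 [-68.4   0.5 135.9] [-2.03 -0.71  2.21]
30.81 134 [-68.4   0.5 133.9] [-1.84 -0.65  1.92]
31.29 132 [-68.4   0.6 131.9] [-1.98 -0.37  2.22]
31.77 130 [-68.4   0.6 129.9] [-2.14 -0.1   2.6 ]
```

Run:
```python
from h import *
z=130
while z>106:
    z-=2;r.move_straight(W((-68.5,0.5,z)),v=8)
    F,q,t=rd();print(round(t,2),z,q.round(1),F.round(2))
    if F[2]>4.2:break
```

```text
32.26 128 [-68.5   0.5 128. ] [-2.3   0.13  3.09]
32.74 126 [-68.7   0.5 126.1] [-2.93  0.65  4.42]
```

Run:
```python
from h import *
z=126
while z>120:
    z-=1.5;r.move_straight(W((-68.5,0.5,z)),v=8)
    F,q,t=rd(8);print(round(t,2),z,q.round(1),F.round(2))
    if F[2]>6.3:break
shot("k1")
```

```text
33.21 124.5 [-68.8   0.5 124.7] [-3.1   1.05  5.45]
33.67 123.0 [-68.9   0.5 123.4] [-3.39  1.45  6.27]
34.14 121.5 [-69.    0.4 122. ] [-3.23  1.8   7.44]
```

View pics/k1.png

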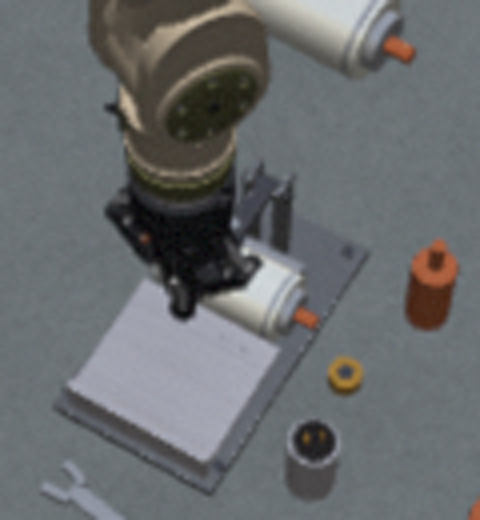

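The force has risen by about 5 N over 8 mm of knob travel, so the foot should be at about 10–11 N. I'll let go by lifting straight up.

Run:
```python
from h import *
z=122
for z in (123,124.5,126,128,131):
    r.move_straight(W((-68.9,0.5,z)),v=10);F,q,t=rd(4);print(round(t,2),z,q.round(1),F.round(2))
r.move_straight(W((-80,0.5,200)),v=150)
r.move_straight(W((-190,0,280)),v=250); r.hold(.3)
shot("l1");shot("l2","top",(220,140,100,80),7);print(st())
```

```text
34.57 123 [-68.3   0.7 122.7] [-0.13  0.47  2.43]
34.93 124.5 [-68.7   0.7 124.2] [-0.01 -0.02  0.01]
35.3 126 [-68.9   0.5 126. ] [-0.17 -0.17  0.28]
35.72 128 [-68.9   0.5 128. ] [ 0.12  0.26 -0.33]
36.23 131 [-68.9   0.5 131. ] [-0.09 -0.1  -0.43]
(37.94, array([-189.3,   -0. ,  279.8]), array([-0.8 ,  0.87,  0.18]), -0.0)
```

View pics/l1.png

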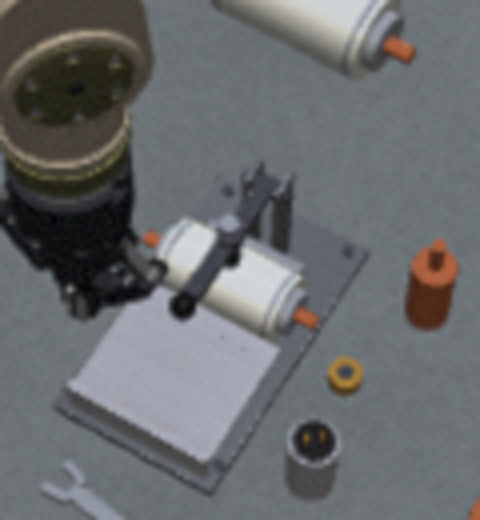

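View pics/l2.png

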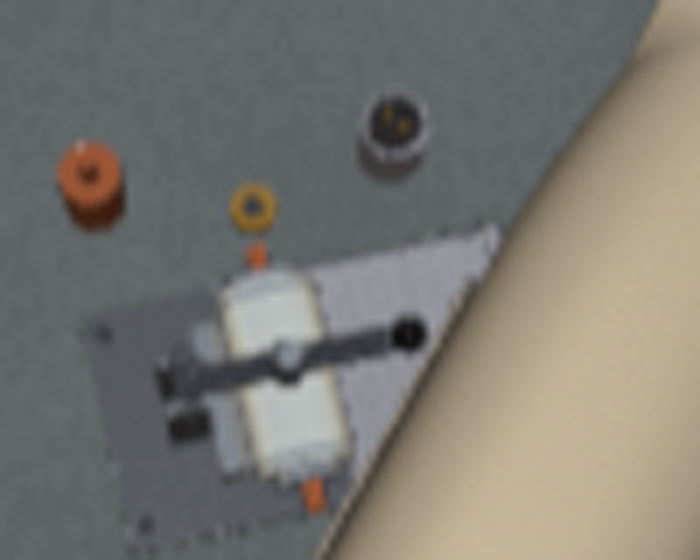

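Run:
```python
from h import *
a=np.load("d1.npz")["pixels"].astype(int);b=np.load("l1.npz")["pixels"].astype(int)
print([abs(a-b)[v:v+8,u:u+8].mean().round(1) for u,v in ((280,231),(238,210),(265,224))])
r.sign_off()
```

```text
[np.float64(2.8), np.float64(7.3), np.float64(1.3)]
the job is handed in; nothing more can be done
```

I rolled the drier up the deck and over the lip with the open fingers, and it dropped square into the vee. Then I backed off with the clamp still up. I swung the clamp arm down by pinching its knob, and pressed it from above with the closed fingertips until the foot gripped. The job was handed in at about 38 s.

**Forces:**
- **Pushing the drier:** the readings never rose above noise, about 1 to 2 N.
- **Pressing the clamp:** the force on the knob rose from a steady 2.3 N or so to 7.4 N over about 8 mm of travel, which puts about 10 to 11 N on the foot.
- **Letting go:** the knob left the fingertip after lifting about 1 to 2 mm, so the hinge should be holding about 8 N. I had no way to measure that directly.

**Last pictures:** the foot is on the drier, and its stub ends are where they were before clamping. The flare nut, capacitor and small drier have not moved, and the robot is clear. Two of the three picture patches I compared before and after clamping matched closely. The third, at the left-hand stub, differed a little more, possibly because of the gripper nearby, and I did not look into it further.

**Disagreements:**
- The two cameras disagreed by about 3 to 5 mm, and the jig's direction was about 1° off along the clamp's swing. The pinch self-centred and was re-centred by force.
- In the first part of the press the fingertip force fell to zero. The arm probably ran slightly ahead of the fingertip, so I slowed down, and the reading then stayed steady until the foot touched.

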